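Pin the spacer ring to the fence and drag it into the green corner

TASK

Without picking it up, push the red spacer ring across the jig board with your fingertips until it lies against the metal fence, then, keeping it pressed against the fence, slide it along into the corner pocket at the green stop until it touches both fence and stop. Leave it lying there flat and leave everything else where it is.

Things in the scene. Friction and masses are not known exactly. Their poses are not given: they have to be found in the camera images.
- ring: red plastic spacer ring lying flat on the jig board: 80 mm outside diameter, 56 mm bore (open from above, so closed fingertips fit inside it), 16 mm high, 50 to 100 g, slides freely. Origin: centre of its underside (on its axis); z up. It starts in the middle of the board, 35 to 75 mm clear of the fence
- jig: fixed plywood jig board, 220 mm (its x) by 400 mm (its y), 18 mm thick, lying on the bench; its top is 18 mm above the bench. Origin: centre of its underside. Its +x points away from the robot (turned up to 0.3 rad), its y runs along the fence. Board, fence and stops form a corner pocket at each end of the fence; in front of each stop a dark wooden lip (40 mm along y, 10 mm thick, 12 mm high) leaves an 85 mm wide entrance beside the fence
- fence: fixed straight aluminium fence along the far side of the jig board, 360 mm long, 20 mm thick, 26 mm high above the board top. Origin: middle of the foot of its working face (the face towards the robot), on the board top, at jig x = +65 mm, y = 0; axes as the jig's, so a ring lying against it has its axis at x = -40 mm in this frame
- stop_green: fixed green end stop block across one end of the fence (either the left or the right end): 95 mm (jig x) by 16 mm (jig y), 26 mm high above the board top. Origin: centre of its underside, on the board top, at jig x = 17.5 mm, jig y = +178 or -178 mm; axes as the jig's. Ring seated: its axis 48 mm from this origin along jig y, i.e. at jig x = 25 mm, y = 130 mm towards this stop
- stop_yellow: the same block in yellow at the other end of the fence; not the one to use
- sanding_block: cork sanding block, 45 x 75 x 26 mm, standing on a front corner area of the jig board; bystander. Origin: centre of its underside
- glue_jar: small jar with black cap, 42 mm diameter, 45 mm tall, on the other front corner area of the jig board; bystander. Origin: centre of its underside
- grey_ring: smaller grey plastic ring, 60 mm outside diameter, 12 mm high, lying on the bench to the left; bystander. Origin: centre of its underside
- screwdriver: orange-handled screwdriver, 200 mm long, handle 26 mm thick, lying on the bench to the right; bystander. Origin: under the middle of its length; x along it towards the tip
- bottle: white squeeze bottle, 66 mm diameter, 190 mm tall, left of the jig; bystander. Origin: centre of its underside
- spray_can: blue can, 60 mm diameter, 170 mm tall, right of the jig; bystander. Origin: centre of its underside
- cup: clear cup, 84 mm diameter, 100 mm tall, on the right; bystander. Origin: centre of its underside
Things that resemble listed ones, but are neither listed nor needed, are in the scene too. There is more than one size of the ring; the job needs the largest.

How it is judged:
By the outcome, as a careful person would: the job done as asked, in the order asked, and still so for the second after the job is handed in, with the robot touching nothing.
It also fails if it takes over 43 s, if anything falls off the work surface, if the arm or the gripper's body presses on something with over 40 N, if the wrist force passes 120 N, or if a joint passes its speed limit or range.

ROBOT

A 6-joint arm with a two-finger parallel gripper is mounted at the origin on the work surface. World frame = base frame: x ahead of the robot, y to its left, z up, the work surface at z = 0. Lengths are in m, angles in rad, forces in N, time in s.
With the tool pointing down it reaches from about 0.35 to 1 m from the base axis. Payload 7.1 kg.
Tool frame: the origin (TCP) lies between the finger pads; the fingertips stand 22 mm ahead of it and the grasp point (between the pads) lies 3 mm ahead of it; x points along the fingers, y is the direction in which the jaws open and shut, and the axes are right-handed (so a half turn about x gives the same grasp; the last joint's range is limited). The gripper opens to 85 mm and grips with 20 to 120 N. Pads are 22 mm wide; open, the fingers measure 114 mm over their backs; the gripper's body (76 mm by 85 mm) begins 54 mm behind the grasp point. The pads swing forward as they close: fully open they stand 13 mm farther back than shut.
Start: joints at [1.246, 0.423, 1.63, -0, 1.089, -0.019], TCP at [0.188, 0.596, 0.253] pointing down, gripper open.
Joint ranges: [-3, 3], [-0.9, 2.11], [0.09, 2.58], [-1.31, 4.45], [0.11, 2.69], [-2.54, 2.54]. Speed limits (rad/s): [2.39, 2.39, 3.01, 3.14, 3.14, 3.14].

INTERFACE

Orientations are given as a rotation vector (axis times angle).
In Python, from rig import manip gives the robot as it stands. The module is installed in compiled form; this text tells all that it offers. Calls block until the motion is done:
- manip.move_to(position, orientation): joint-space move of the TCP to a pose.
- manip.servo_line(position, orientation=None, rate=0.15): straight line of the TCP; orientation=None keeps the orientation; rate is the mean speed in m/s.
- manip.set_joints(angles): joint-space move.
- manip.command_gripper(opening, f_grip=None): finger opening in m; f_grip is the grip in N (None keeps the last); returns when the fingers have stopped.
- manip.hold(seconds).
- manip.solve_ik(position, orientation): joint angles nearest the present ones, or None.
- manip.camera(name): name is "side" or "top"; returns a dict with "image" (420x560x3 uint8, red, green, blue), "fx", "fy", "cx", "cy" (pixels), "cam_to_world" (4x4, takes a point from camera to world coordinates). Camera axes: x right, y down, z forward; pixel columns grow to the right and rows downward; lengths in m; the calibration is good to about 2 mm. A picture is of the moment at which its call begins. There is no depth.
A pose or a line that the arm cannot do raises manip.IKError and nothing moves.
- manip.sign_off(): hands the job in, once; it reports no verdict.
Readings, each from a call of its own:
- manip.get_time(): time.
- manip.get_joint_positions(): joint angles.
- manip.get_joint_vel(): joint speeds.
- manip.get_tau(): joint torques, N m.
- manip.get_position(): TCP position.
- manip.get_ee_rot(): TCP orientation.
- manip.get_contact_force(): force on the tool from outside, world axes, zero at the start.
- manip.get_torque(): the same for the moment, N m.
- manip.get_width(): finger opening in m.
Only numpy, scipy, OpenCV 4.12 (cv2) and the standard library are available. Lean on these libraries where they do the work, as an engineer would, in place of code of your own. Each camera call takes 0.05 s, during which the arm holds its last target.

## Working session

There is one attempt and no reset: what is moved stays moved. The work goes in short steps, each a Python script; the robot and the scene stay as the last script left them, time stands still between calls to the robot, and variables do not carry over. Pictures are saved under pics/ and viewed, and the job is handed in when it is done.

```bash
mkdir -p pics; python3 - <<'E'
from rig import manip
import cv2,numpy as np
for n in("top","side"):
    c=manip.camera(n); cv2.imwrite(f"pics/{n}0.png",c["image"][:,:,::-1])
    print(n,c["fx"],c["fy"],c["cx"],c["cy"]);print(np.round(c["cam_to_world"],4).tolist())
print(manip.get_time(),manip.get_position(),manip.get_ee_rot(),manip.get_width())
E
```

```text
top 524.2436275564557 524.2436275564557 284.50577925778975 212.58505591128971
[[-0.0045, -0.986, 0.1669, 0.1841], [-0.9999, 0.0029, -0.0098, -0.0066], [0.0092, -0.1669, -0.9859, 1.685], [0.0, 0.0, 0.0, 1.0]]
side 445.9336962808556 445.9336962808556 285.974439353336 211.48187329747708
[[-0.9871, -0.1136, 0.1125, 0.3262], [-0.1599, 0.7138, -0.6819, 0.757], [-0.0028, -0.6911, -0.7228, 0.8762], [0.0, 0.0, 0.0, 1.0]]
0.1 [0.18799751 0.59557032 0.25260708] [ 0.23891924  1.55767649 -0.24108778] 0.08589924909170515
```

View pics/top0.png

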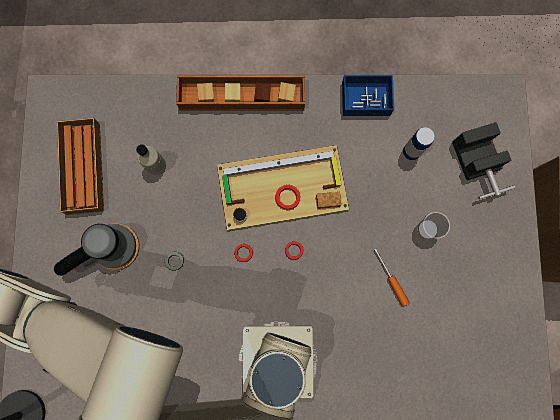

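View pics/side0.png

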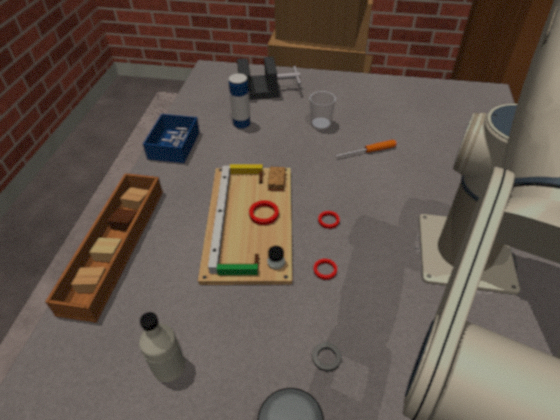

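The top view shows three red rings that could be the target: (288,197) large and on the board, (243,253) and (294,251) both smaller and on the bench. By the description I choose (288,197). The green stop is at (227,190), at the left end, with the jar at (240,214) in front of it. Next I take a close crop and measure.

```bash
cat > h.py <<'E'
import numpy as np,cv2
from rig import manip
def ray(c,u,v):
    M=np.array(c["cam_to_world"]); d=M[:3,:3]@np.array([(u-c["cx"])/c["fx"],(v-c["cy"])/c["fy"],1.]); return M[:3,3],d
def plane(c,u,v,z):
    o,d=ray(c,u,v); return o+d*(z-o[2])/d[2]
def tri(c1,p1,c2,p2):
    o1,d1=ray(c1,*p1);o2,d2=ray(c2,*p2)
    s=np.linalg.lstsq(np.c_[d1,-d2],o2-o1,rcond=None)[0]
    a=o1+s[0]*d1;b=o2+s[1]*d2
    return (a+b)/2,np.linalg.norm(a-b)
def proj(c,p):
    M=np.linalg.inv(np.array(c["cam_to_world"])); q=M[:3,:3]@p+M[:3,3]
    return q[0]/q[2]*c["fx"]+c["cx"],q[1]/q[2]*c["fy"]+c["cy"]
def blobs(c,col,amin=60):
    h=cv2.cvtColor(c["image"],cv2.COLOR_RGB2HSV);H,S,V=cv2.split(h)
    if col=="red": m=((H<6)|(H>172))&(S>190)&(V>90)
    if col=="green": m=(H>45)&(H<85)&(S>120)&(V>50)
    if col=="yellow": m=(H>24)&(H<34)&(S>190)&(V>110)
    m=m.astype(np.uint8)*255
    cs,_=cv2.findContours(m,cv2.RETR_EXTERNAL,cv2.CHAIN_APPROX_NONE)
    return [k for k in cs if cv2.contourArea(k)>amin]
def ringfit(c,k,z):
    # outer contour onto plane z -> circle fit
    P=np.array([plane(c,u,v,z)[:2] for u,v in k[:,0]])
    (x,y),r=cv2.minEnclosingCircle(P.astype(np.float32)*1000)
    A=np.c_[2*P,np.ones(len(P))];s=np.linalg.lstsq(A,(P**2).sum(1),rcond=None)[0]
    return s[:2],np.sqrt(s[2]+s[0]**2+s[1]**2)
E
python3 - <<'E'
from h import *
C={n:manip.camera(n) for n in("top","side")}
for n,c in C.items():
    for col in("red","green","yellow"):
        for k in blobs(c,col):
            e=cv2.minAreaRect(k);print(n,col,np.round(e[0],1),np.round(e[1],1),cv2.contourArea(k))
            if col=="red":print("   fit z.034",ringfit(c,k,.034)," z.016",ringfit(c,k,.014))
im=C["top"]["image"][135:240,205:360,::-1];cv2.imwrite("pics/cropt.png",cv2.resize(im,None,fx=5,fy=5,interpolation=cv2.INTER_CUBIC))
im=C["side"]["image"][155:290,190:305,::-1];cv2.imwrite("pics/crops.png",cv2.resize(im,None,fx=4.4,fy=4.4,interpolation=cv2.INTER_CUBIC))
E
```

```text
top red [243.  252.5] [16.3 17.7] 220.0
   fit z.034 (array([0.33675388, 0.1081052 ]), np.float64(0.026467672771397884))  z.016 (array([0.33860269, 0.10949459]), np.float64(0.02678829081678153))
top red [293.5 250. ] [16. 17.] 217.0
   fit z.034 (array([ 0.34341166, -0.05150465]), np.float64(0.026330511650913522))  z.016 (array([ 0.34534112, -0.05204871]), np.float64(0.026649468185266863))
top red [287.  196.5] [23. 24.] 430.0
   fit z.034 (array([ 0.5161634 , -0.03214402]), np.float64(0.03800168823714025))  z.016 (array([ 0.5201855 , -0.03245355]), np.float64(0.03846202440304355))
top green [226.5 188.8] [28.3  4.9] 108.0
side red [324.5 268.5] [19. 21.] 316.0
   fit z.034 (array([0.33855169, 0.12980477]), np.float64(0.026011518596554924))  z.016 (array([0.33884581, 0.11491093]), np.float64(0.026629255978406464))
side red [328.5 219.5] [15. 19.] 229.5
   fit z.034 (array([ 0.34501239, -0.02771565]), np.float64(0.025768554955697458))  z.016 (array([ 0.34545994, -0.04635038]), np.float64(0.026380522289068592))
side red [263.5 212.5] [23. 27.] 484.0
   fit z.034 (array([ 0.51521939, -0.02828747]), np.float64(0.038486617025008114))  z.016 (array([ 0.51970912, -0.04693578]), np.float64(0.03940062064033384))
side green [237. 269.] [10. 40.] 370.5
side yellow [246.  166.5] [ 3. 30.] 64.0
```

View pics/cropt.png

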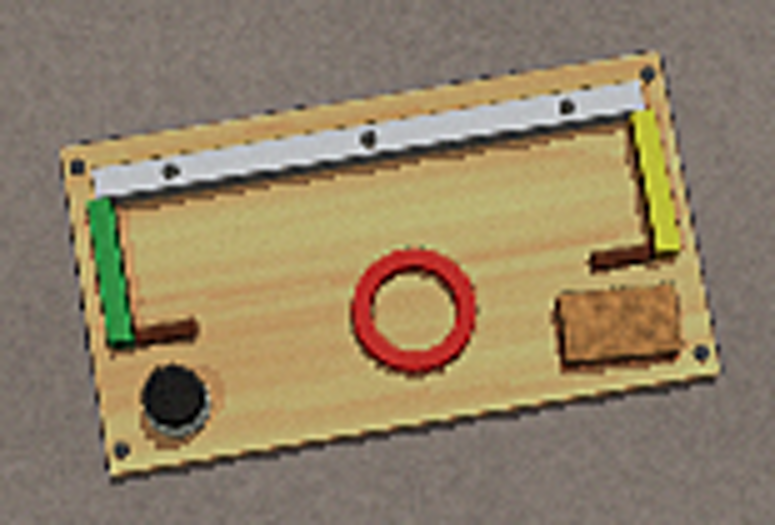

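View pics/crops.png

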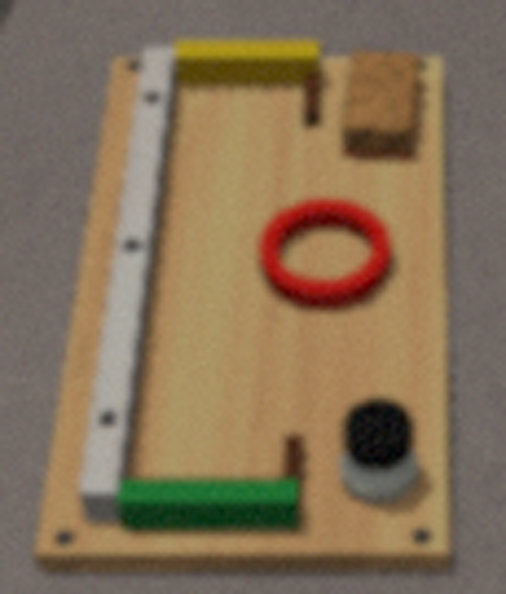

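The crop at (288,197) confirms the target: the outer radius measures 38 mm, against 26 mm for the two bench rings. In it the fence screws are at crop (171,171), (369,139) and (567,106), with the green stop at (110,270), its lip at (165,330) and the jar at (175,400). Next I measure the jig's pose in both views.

```bash
python3 - <<'E'
from h import *
C={n:manip.camera(n) for n in("top","side")}
def dark(c,u,v,w=3):
    g=cv2.cvtColor(c["image"],cv2.COLOR_RGB2GRAY).astype(float)
    u0,v0=int(round(u)),int(round(v));p=g[v0-w:v0+w+1,u0-w:u0+w+1]
    wt=np.clip(np.percentile(p,50)-25-p,0,None);yy,xx=np.mgrid[-w:w+1,-w:w+1]
    d=(xx**2+yy**2)<=w*w;wt=wt*d
    return u0+(wt*xx).sum()/wt.sum(),v0+(wt*yy).sum()/wt.sum()
T=[(171,171),(369,139),(567,106)];S=[(108,417),(131,244),(152,97)]
t=[dark(C["top"],x/5-.4+205,y/5-.4+135) for x,y in T]
s=[dark(C["side"],x/4.4-.4+190,y/4.4-.4+155) for x,y in S]
for a,b in zip(t,s):
    print(np.round(a,1),np.round(b,1),np.round(tri(C["top"],a,C["side"],b)[0],4),tri(C["top"],a,C["side"],b)[1], np.round(plane(C["top"],*a,.044),4),np.round(plane(C["side"],*b,.044),4))
P=np.array([tri(C["top"],a,C["side"],b)[0] for a,b in zip(t,s)])
d=P[0]-P[2];print("fence dir y",d,"yaw",np.arctan2(-d[0],d[1]))
sc=[dark(C["top"],x/5-.4+205,y/5-.4+135) for x,y in[(78,166),(648,74),(702,352),(122,450)]]
Q=np.array([plane(C["top"],*a,.018) for a in sc]);print("screws",Q,Q.mean(0))
# board mask
for n,k0 in(("top",(250,180)),("side",(245,200))):
    c=C[n];h=cv2.cvtColor(c["image"],cv2.COLOR_RGB2HSV)
    m=((h[...,0]>10)&(h[...,0]<32)&(h[...,1]>70)&(h[...,2]>110)).astype(np.uint8)
    m=cv2.morphologyEx(m,cv2.MORPH_CLOSE,np.ones((3,3)))
    cs,_=cv2.findContours(m,cv2.RETR_EXTERNAL,cv2.CHAIN_APPROX_NONE)
    k=max(cs,key=lambda k:cv2.contourArea(k) if cv2.boundingRect(k)[0]>195 and cv2.boundingRect(k)[1]<300 else 0)
    B=np.array([plane(c,u,v,.018)[:2] for u,v in k[:,0]],np.float32)
    print(n,cv2.boundingRect(k),cv2.minAreaRect(B))
# green stop, ring
for n in C:
    for k in blobs(C[n],"red"):
        if cv2.contourArea(k)>400: print(n,"ring",ringfit(C[n],k,.034))
# ring height: triangulate bore/ellipse centres
e=[cv2.fitEllipse([k for k in blobs(C[n],"red") if cv2.contourArea(k)>400][0])[0] for n in C]
print("ring tri",tri(C["top"],e[0],C["side"],e[1]))
E
```

```text
[238.7 169.2] [214.  249.7] [0.6045 0.1238 0.0441] 0.0011865641324743483 [0.6039 0.1237 0.044 ] [0.6051 0.1236 0.044 ]
[278.2 162.2] [219.6 210.4] [ 0.626  -0.0034  0.0458] 0.0012042466571204429 [ 0.6271 -0.0034  0.044 ] [ 0.626 -0.005  0.044]
[317.9 156.4] [224.1 176.6] [ 0.6464 -0.1316  0.0459] 0.0014925849356590382 [ 0.6461 -0.1318  0.044 ] [ 0.6479 -0.1338  0.044 ]
fence dir y [-0.04189101  0.25536218 -0.00180305] yaw 0.1625972596006627
screws [[ 0.61469823  0.18755875  0.018     ]
 [ 0.67672262 -0.18793193  0.018     ]
 [ 0.49001834 -0.21942071  0.018     ]
 [ 0.42744305  0.15567285  0.018     ]] [ 0.55222056 -0.01603026  0.018     ]
top (217, 145, 132, 85) ((0.552977442741394, -0.016343817114830017), (0.21938492357730865, 0.3987460136413574), 9.409928321838379)
side (197, 163, 96, 119) ((0.5538139343261719, -0.02566637098789215), (0.22185516357421875, 0.42326849699020386), 9.37916088104248)
top ring (array([ 0.51619995, -0.03207606]), np.float64(0.037882035591976664))
side ring (array([ 0.51540714, -0.02808698]), np.float64(0.038390020784279034))
ring tri (array([ 0.51675541, -0.03215724,  0.02878844]), np.float64(0.0006794273483575248))
```

```bash
cat >> h.py <<'E'
from scipy.spatial.transform import Rotation as Ro
YAW=.1635; O=np.array([.5527,-.0162]); cs_,sn_=np.cos(YAW),np.sin(YAW)
Rj=np.array([[cs_,-sn_],[sn_,cs_]])
def j2w(x,y): return O+Rj@np.array([x,y])
def w2j(p): return Rj.T@(np.asarray(p)[:2]-O)
ORI=Ro.from_matrix(np.c_[[0,0,-1],[-sn_,cs_,0],[cs_,sn_,0]]).as_rotvec()
E
python3 - <<'E'
from h import *
C={n:manip.camera(n) for n in("top","side")}
print("dark thing",tri(C["top"],(98,240),C["side"],(290,408)))
print("bottle cap",tri(C["top"],(142,149),C["side"],(150,319)))
print("ring jig",w2j([.5165,-.0315]))
# stop check
k=blobs(C["top"],"green")[0];B=np.array([plane(C["top"],u,v,.044)[:2] for u,v in k[:,0]],np.float32)
r=cv2.minAreaRect(B);print(r,"stop jig",w2j(r[0]), "expected",j2w(.0175,.178))
for z in(.4,.12,.0455):print(manip.solve_ik([.5165,-.0315,z],ORI))
print(manip.solve_ik([*j2w(.035,.134),.0455],ORI))
p=manip.get_position();print(manip.solve_ik([p[0],p[1],.38],manip.get_ee_rot()))
E
```

```text
dark thing (array([0.36050692, 0.51130307, 0.19133342]), np.float64(0.002643117425296463))
bottle cap (array([0.6282203 , 0.39834327, 0.18502253]), np.float64(0.0032647085446832935))
ring jig [-0.03820764 -0.00920359]
((0.5399274826049805, 0.16221080720424652), (0.09256915748119354, 0.015682874247431755), 9.284356117248535) stop jig [0.0164382  0.17811047] expected [0.5409931  0.16227464]
[-8.39109593e-02  1.16837271e-01  1.69864851e+00 -4.44089210e-16
  1.32610687e+00 -1.81820729e+00]
[-8.39109593e-02  4.70548236e-01  1.94970461e+00 -4.44089210e-16
  7.21339809e-01 -1.81820729e+00]
[-8.39109593e-02  6.07425579e-01  1.96525520e+00 -4.44089210e-16
  5.68911878e-01 -1.81820729e+00]
[ 1.91443654e-01  6.60839257e-01  1.82873672e+00 -4.44089210e-16
  6.52016677e-01 -1.54285267e+00]
[ 1.24599864e+00  3.10240509e-01  1.49851731e+00  1.38788627e-05
  1.33310619e+00 -1.90159082e-02]
```

The calibration agrees with the stop to about 1 mm. I close the gripper, rise over the 0.19 m obstacles, and go above the bore.

```bash
python3 - <<'E'
from h import *
manip.command_gripper(0.0,20)
p=manip.get_position();manip.servo_line([p[0],p[1],.36],rate=.25)
manip.move_to([.5165,-.0315,.30],ORI)
manip.servo_line([.5165,-.0315,.085],rate=.2)
print(manip.get_time(),manip.get_position(),manip.get_width(),manip.get_contact_force())
for n in("top","side"):
    c=manip.camera(n);im=c["image"][:,:,::-1]
    im=im[120:260,190:370] if n=="top" else im[120:300,170:340]
    cv2.imwrite(f"pics/{n}1.png",cv2.resize(im,None,fx=3.3,fy=3.3,interpolation=cv2.INTER_CUBIC))
E
```

```text
5.4833 [ 0.5172045  -0.03147648  0.08583303] 0.0002946934301625865 [0.85153486 0.10011037 0.2323347 ]
```

View pics/side1.png

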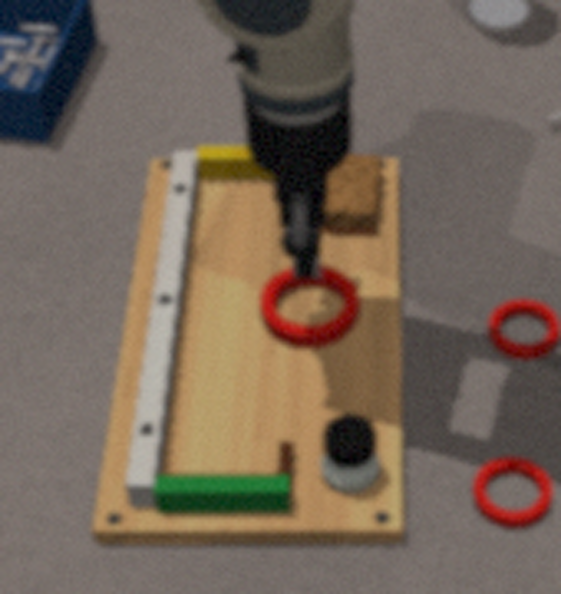

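View pics/top1.png

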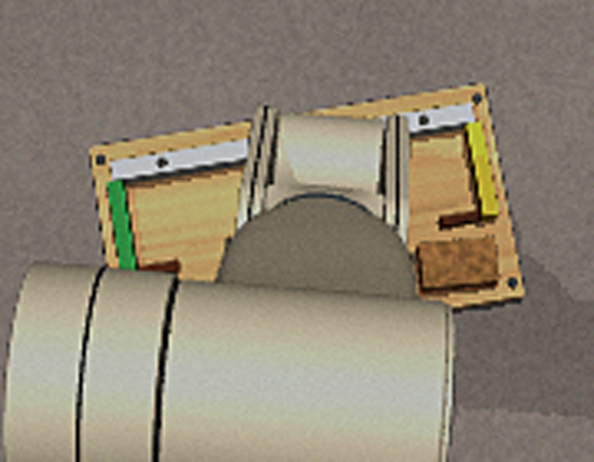

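The side crop shows the closed tips at (308,272), just above the bore centred at (310,307), which fits tips still 45 mm above the board. The top view is hidden by the arm. I go down slowly with a force check, then push to the fence.

```bash
python3 - <<'E'
from h import *
c=manip.camera("side");print("tip px expected",proj(c,np.array([.5172,-.0315,.0638])))
f0=manip.get_contact_force()
for z in(.065,.055,.0485,.0455):
    manip.servo_line([.5165,-.0315,z],ORI,rate=.1)
    f=manip.get_contact_force()-f0;print(z,np.round(f,2),manip.get_position()[2])
    if np.linalg.norm(f)>6: print("contact");break
c=manip.camera("side");im=c["image"][120:300,170:340,::-1]
cv2.imwrite("pics/side2.png",cv2.resize(im,None,fx=3.3,fy=3.3,interpolation=cv2.INTER_CUBIC))
print(manip.get_time())
E
```

```text
tip px expected (np.float64(262.5320303873395), np.float64(202.49809339781405))
0.065 [-0.8  -0.19  0.19] 0.06474891763965583
0.055 [-0.83  1.14  0.18] 0.05487219218599594
0.0485 [-1.66 -0.58 -0.21] 0.048301289425851546
0.0455 [-0.59 -0.57 -0.11] 0.04539510019856915
6.7833
```

View pics/side2.png

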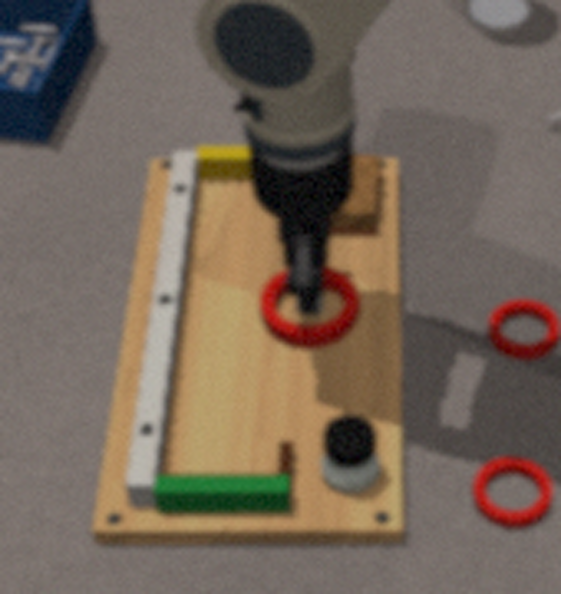

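The tips are at (310,308), in the bore and not touching. Now I push towards the fence.

```bash
python3 - <<'E'
from h import *
y=-.0092
manip.servo_line([*j2w(.020,y),.0455],ORI,rate=.06)
f0=manip.get_contact_force()
x=.020
while x<.047:
    x+=.003 if x<.032 else .0015
    manip.servo_line([*j2w(x,y),.0455],ORI,rate=.04)
    f=manip.get_contact_force()-f0;fj=Rj.T@f[:2];a=w2j(manip.get_position())
    print(round(x,4),np.round(a,4),np.round(fj,2),round(f[2],2))
    if fj[0]<-5: break
c=manip.camera("side");im=c["image"][120:300,170:340,::-1]
cv2.imwrite("pics/side3.png",cv2.resize(im,None,fx=3.3,fy=3.3,interpolation=cv2.INTER_CUBIC))
print(manip.get_time())
for k in blobs(c,"red"):
    if cv2.boundingRect(k)[0]<300: q,r=ringfit(c,cv2.convexHull(k),.034);print(w2j(q),r)
E
```

```text
0.023 [ 0.0232 -0.0093] [-0.11  0.26] 1.0
0.026 [ 0.0263 -0.0092] [ 0.2  -0.08] 0.57
0.029 [ 0.0293 -0.0092] [ 0.1  -0.41] 1.55
0.032 [ 0.0323 -0.0092] [-0.65  0.52] 0.92
0.0335 [ 0.0336 -0.0092] [-0.38  0.07] 0.47
0.035 [ 0.0351 -0.0092] [0.42 0.84] -0.11
0.0365 [ 0.0366 -0.0092] [-0.33  0.21] 0.8
0.038 [ 0.0382 -0.0092] [-0.8  -0.11] 0.89
0.0395 [ 0.0396 -0.0092] [-0.94  0.07] 0.52
0.041 [ 0.0407 -0.0092] [-2.28  1.5 ] 0.89
0.0425 [ 0.041  -0.0091] [-5.49 -0.36] 4.32
10.7
[ 0.02309972 -0.00255061] 0.03987253790917164
```

View pics/side3.png

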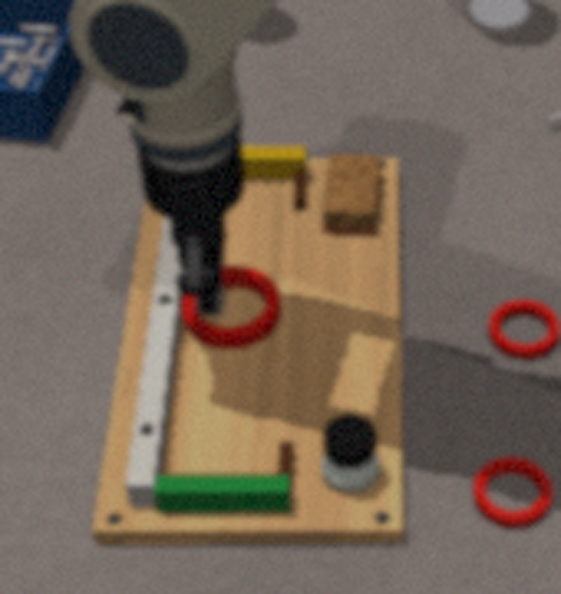

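The side view shows the ring at (232,307) touching the fence, and the reaction is 5.5 N. I ease off slightly and slide towards green, adjusting the pressing depth from the force reading.

```bash
cat > slide.py <<'E'
from h import *
import sys
x,y,yend,fstop=map(float,sys.argv[1:5])
while y<yend:
    step=.010 if y<.105 else .0025
    y+=step
    manip.servo_line([*j2w(x,y),.0455],ORI,rate=.06 if step>.005 else .03)
    f=np.mean([manip.get_contact_force() for _ in range(4)],0)-np.array([.3,.0,.8]);fj=Rj.T@f[:2];a=w2j(manip.get_position())
    print(round(x,4),round(y,4),np.round(a,4),np.round(fj,2),round(f[2],2),round(manip.get_time(),2))
    if fj[1]<-fstop or np.linalg.norm(f)>15: break
    if fj[0]<-4: x-=.0008
    elif fj[0]>-1.5: x=min(x+.0005,.0415)
c=manip.camera("side");im=c["image"][120:300,170:340,::-1]
cv2.imwrite(sys.argv[5],cv2.resize(im,None,fx=3.3,fy=3.3,interpolation=cv2.INTER_CUBIC))
for k in blobs(c,"red"):
    if cv2.boundingRect(k)[0]<300: q,r=ringfit(c,cv2.convexHull(k),.034);print(w2j(q),r)
E
python3 slide.py .039 -.0092 .045 6 pics/side4.png
```

```text
0.039 0.0008 [0.0392 0.0012] [-0.64  0.09] -0.07 11.03
0.0395 0.0108 [0.0398 0.0113] [-0.02 -0.19] -0.84 11.34
0.04 0.0208 [0.0401 0.0213] [ 0.32 -0.34] -0.42 11.66
0.0405 0.0308 [0.0405 0.0313] [-0.66 -0.14] -0.5 11.97
0.041 0.0408 [0.041  0.0413] [-1.33  0.2 ] -0.67 12.29
0.0415 0.0508 [0.0415 0.0513] [-0.14 -0.83] -0.76 12.61
[0.02349122 0.0560805 ] 0.039239827811777254
```

View pics/side4.png

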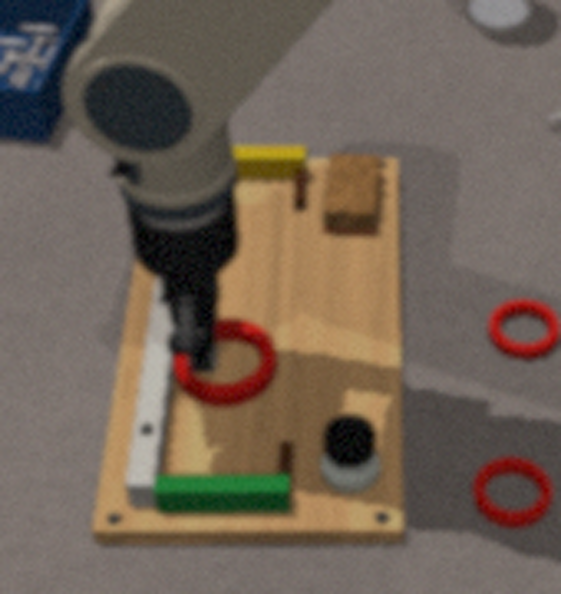

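The ring is now at (225,362), still on the fence and moving along. I continue until it reaches the stop.

```bash
python3 slide.py .0412 .0508 .150 5 pics/side5.png
```

```text
0.0412 0.0608 [0.0413 0.0612] [-1.94  0.87] -0.37 12.97
0.0412 0.0708 [0.0413 0.0712] [0.16 0.18] -0.65 13.29
0.0415 0.0808 [0.0415 0.0813] [-1.78  1.03] -1.39 13.61
0.0415 0.0908 [0.0415 0.0912] [-0.44  0.04] 0.33 13.93
0.0415 0.1008 [0.0415 0.1013] [ 0.26 -0.1 ] -0.6 14.24
0.0415 0.1108 [0.0415 0.1113] [-1.01  0.63] -1.43 14.56
0.0415 0.1133 [0.0415 0.1134] [-1.15  1.13] -0.77 14.81
0.0415 0.1158 [0.0415 0.1159] [-0.52 -0.78] -0.14 15.06
0.0415 0.1183 [0.0415 0.1185] [-0.86 -0.19] -0.48 15.31
0.0415 0.1208 [0.0415 0.121 ] [-0.99  0.52] -0.96 15.56
0.0415 0.1233 [0.0415 0.1235] [-0.56 -0.6 ] -1.27 15.81
0.0415 0.1258 [0.0415 0.126 ] [-0.52  0.91] -0.75 16.06
0.0415 0.1283 [0.0415 0.1285] [-0.45  0.26] -1.1 16.31
0.0415 0.1308 [0.0415 0.131 ] [-0.59  0.32] -0.69 16.56
0.0415 0.1333 [0.0413 0.1334] [-1.01 -0.61] -0.33 16.81
0.0415 0.1358 [0.0405 0.1353] [-3.09 -4.91] 0.16 17.06
0.0415 0.1383 [0.0396 0.1373] [-5.31 -8.47] -0.29 17.31
[0.0180083  0.13083491] 0.032879243088455065
```

View pics/side5.png

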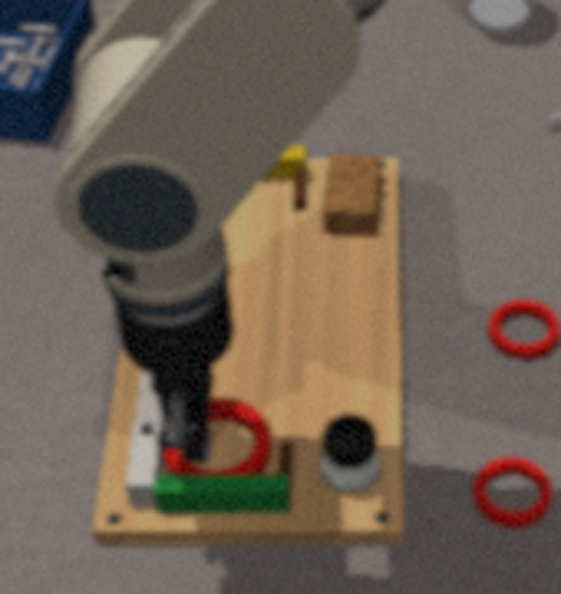

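There is firm reaction from both the fence (5.3 N) and the stop (8.5 N). I release to the bore centre, lift straight up, clear the view and check.

```bash
cat > chk.py <<'E'
from h import *
import sys
for n in("top","side"):
    c=manip.camera(n);im=c["image"][:,:,::-1]
    im=im[130:245,205:360] if n=="top" else im[155:290,190:305]
    cv2.imwrite(f"pics/{n}{sys.argv[1]}.png",cv2.resize(im,None,fx=5 if n=="top" else 4.4,fy=5 if n=="top" else 4.4,interpolation=cv2.INTER_CUBIC))
    for k in blobs(c,"red"):
        q,r=ringfit(c,k,.034);print(n,np.round(q,4),np.round(w2j(q),4),r)
print(manip.get_time(),manip.get_contact_force())
E
python3 - <<'E'
from h import *
manip.servo_line([*j2w(.0275,.129),.0455],ORI,rate=.05)
print(manip.get_contact_force())
manip.servo_line([*j2w(.0275,.129),.12],ORI,rate=.12)
manip.servo_line([*j2w(.0275,.129),.34],ORI,rate=.25)
p=j2w(-.05,-.30);manip.move_to([.40,-.33,.36],ORI)
E
python3 chk.py 6
```

```text
[ 0.38347954 -0.03254484  0.09513406]
top [0.3368 0.1082] [-0.1928  0.1579] 0.02634176491406854
top [ 0.3435 -0.0515] [-0.2121 -0.0007] 0.026390611720709126
top [0.556  0.1166] [0.0248 0.1305] 0.037915734283118355
side [0.3386 0.1298] [-0.1874  0.1789] 0.026016726983166847
side [0.5548 0.1186] [0.024  0.1326] 0.03355149052509373
side [ 0.345  -0.0275] [-0.2067  0.0226] 0.025980324891908695
21.475 [-0.32234019  0.02848863 -0.96655986]
```

View pics/top6.png

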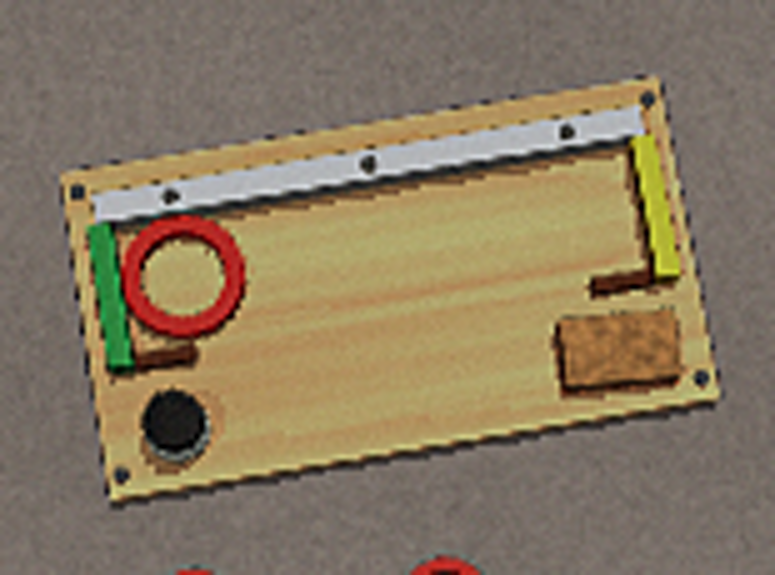

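View pics/side6.png

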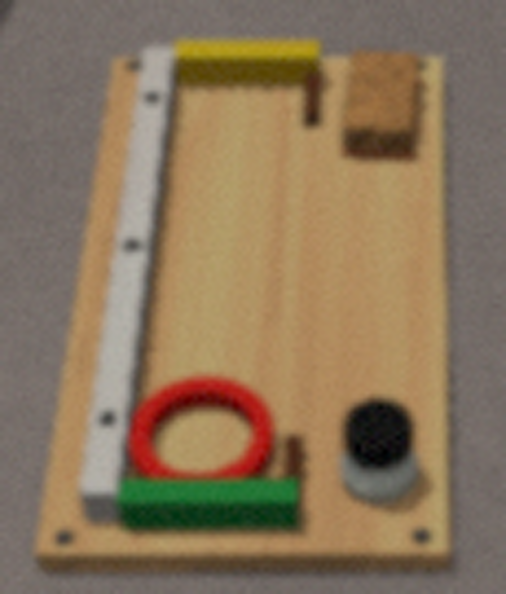

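The top crop shows the ring at (183,275), touching the fence and the stop, with the jar and block unmoved. It measures jig (24.8, 130.5) mm against the nominal (25, 130). I hand it in.

```bash
python3 -c "
from rig import manip
manip.sign_off();print(manip.get_time())"
```

```text
the job is handed in; nothing more can be done
the job is handed in; nothing more can be done
```

The red ring is seated in the corner pocket at the green stop, lying flat and touching both fence and stop. I handed the job in at about 21.5 s.

- **What I did:** I lowered the closed fingertips into the bore of the largest red ring and pushed it to the fence until it pushed back with 5.5 N. I then slid it along the fence to the green stop, where the last reading was 5.3 N from the fence and 8.5 N from the stop. After that I backed off to the bore centre and lifted clear.
- **Last checks, top view:** The ring axis is at jig (24.8, 130.5) mm against the nominal (25, 130), within the 2 mm calibration. The jar, sanding block and small red rings look unmoved. I did not re-check the objects off the board after the push.
- **Disagreements:** The side view gave (24.0, 132.6) mm, but there the stop hides part of the ring, so I trust it less. While sliding, the press on the fence was only about 0–2 N, close to the sensor noise. Contact there rests on the mid-slide and end pictures and on the finger's position near the fence.

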